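# Open the child-safe flavouring bottle set out on the tea tray

### The arm

A 6-joint arm with a two-finger parallel gripper is mounted at the origin on the work surface. World frame = base frame: x ahead of the robot, y to its left, z up, the work surface at z = 0. Lengths are in m, angles in rad, forces in N, time in s.
With the tool pointing down it reaches from about 0.3 to 0.775 m from the base axis. Payload 14.6 kg.
Tool frame: the origin (TCP) lies at the very end of the fingers, on their centre line; the grasp point (between the pads) lies 19 mm behind it; z points along the fingers, y is the line along which they close (so a half turn about z gives the same grasp; the last joint's range is limited). The gripper opens to 94 mm and grips with 3 to 60 N. Pads are 16 mm wide; open, the fingers measure 119 mm over their backs; the gripper's body (75 mm by 177 mm) begins 78 mm behind the grasp point.
Start: joints at [-1.176, 0.3, 1.521, -0, 1.321, -0.067], TCP at [0.245, -0.492, 0.205] pointing down, gripper open.
Joint ranges: [-3.03, 3.03], [-0.79, 2.21], [0.23, 2.52], [-1.04, 4.18], [0, 3.07], [-2.55, 2.55]. Speed limits (rad/s): [2.22, 2.22, 2.57, 3.14, 3.14, 3.14].

### API

Orientations are given as [roll, pitch, yaw] about the fixed x, y, z axes, in that order (R = Rz(yaw) Ry(pitch) Rx(roll)).
In Python, from station import ctrl, camera, camera_info, finder gives the robot as it stands.
- The arm moves only by the tool carry_out, never from a script. Its argument "motion" is a list of rows, each a list of 2 entries, a list of its own where there are three numbers: the shift along the tool's x, y, z as a fraction of full scale, then the turn about the tool's z as a fraction of full scale. A call has 1 to 12 rows; each row is the pose to reach, as a shift and turn from the pose commanded when the call began, along the tool's axes at that moment, turning the shorter way round; what a row does not reach only later rows make up. Full scale, the value 1, is 200 mm for a shift and 360 degrees for a turn. A row lasts 1/10 s, in which the tool goes at most 50 mm and 8.59 degrees, less where a joint would pass 70% of its speed; a pose out of reach is approached as far as the arm can. A call with a number of a shift or a turn outside -1 to 1 is refused whole. A call with a gripper value outside its range is refused whole. "hand" is the closure, from -1 (fully open) to 1 (shut), set as the call begins (left out, the last holds). The fingers move at their own pace and stop on an object; "force" is the grip in N (left out, the last holds). Time passes only in rows, so rows that repeat a pose let the fingers close. It gives the time, the measured TCP pose, the force, the opening and the grip force at its end, in the units of the state.
- ctrl.get_obs(): the state, without advancing time (a new reading comes with each control period).
- camera(name): name is "side" or "top" or "wrist"; returns (picture, depth): 420x560x3 uint8, blue, green, red; 420x560 float32, m along the optical axis (not along the pixel's ray), 0 where there is no reading.
- camera_info(name): a dict with "camera_matrix" (3x3 intrinsics, pixels), "origin" and "attitude" of the camera in the world. Camera axes: x right, y down, z forward; pixel columns grow to the right and rows downward; lengths in m; the calibration is good to about 2 mm. A picture is of the moment at which its call begins: read the wrist's pose just before it. camera_info takes no time and is no camera call; for the wrist camera it gives the pose at the moment of the call.
- ctrl.hand_in(): hands the job in; it is judged then, once.
Trained networks look in the newest picture that a camera, given by its name, has taken for a name from the list of things; names that differ only in an ending like _2 or _b are one class to them, and where a whole thing is asked for, a point or a joint stands for the part that bears it (a point fixed in the world has none). Each returns a list of dicts, best first, with "conf" (0 to 1); they miss things now and then, are a little off and sometimes report something else, mostly with a low value. They report only what shows in the picture. A call takes as long as a camera call. They do not tell look-alikes from the thing itself.
- finder.boxes_of(camera, query): "location" ([column, row] in pixels, amid what is visible of it).
- finder.cut_out(camera, query): "mask" (420x560 bool, what is visible of it) and "location" ([column, row] in pixels, amid what is visible of it).
- finder.pinpoint(camera, query): "location" ([column, row] in pixels: a listed point, or the origin of a listed thing).
The state is a dict: "time_s": time; "qpos": joint angles; "joint_vel": joint speeds; "tau": joint torques, N m; "ee_pos": TCP position; "eef_rot": TCP orientation; "force": force on the tool from outside, world axes, zero at the start; "moment": the same for the moment, N m; "grip_width": finger opening in m; "grip_force": force on a finger pad.
Only numpy, scipy, OpenCV 4.12 (cv2) and the standard library are available. Lean on these libraries where they do the work, as an engineer would, in place of code of your own. Each camera call takes 0.05 s, during which the arm holds its last target. There are 200 camera calls.

### The job

For this batch of cookies I want the flavouring bottle that stands on the stainless tea tray: push its child-safe cap down, twist it anticlockwise until it is free, and lift it off, leaving the bottle standing upright where it is. Finish while holding the cap still and level, straight above the open bottle and at least 4 cm clear of the mouth, so that I can draw off a few drops and you can put it straight back on. Leave the other bottle shut on the cork mat and do not disturb anything else.

Things in the scene. Friction and masses are not known exactly. Their poses are not given: they have to be found in the camera images.
- mint_bottle: amber glass flavouring bottle, green band on its cream label, Ø60 mm, 0.38 kg, upright on the tray or the cork mat. Origin: centre of underside, z up. Shoulder slopes in from 78 to 96 mm height to a Ø30 mm neck; mouth at 124 mm. Loose: only its weight and the push on the cap keep it from shifting or turning.
- almond_bottle: amber glass flavouring bottle, orange band on its cream label, Ø60 mm, 0.38 kg, upright on the tray or the cork mat. Origin: centre of underside, z up. Shoulder slopes in from 78 to 96 mm height to a Ø30 mm neck; mouth at 124 mm. Loose: only its weight and the push on the cap keep it from shifting or turning.
- mint_cap: ribbed white cap of the green-banded bottle, Ø46 x 28 mm, 25 g. Origin: centre of its open underside, z up. Closed: 107 mm above the bottle's origin, top at 135 mm, x axes parallel. Spring: 5 N, 12 N at the 6 mm bottom stop. Held 3 mm or more down (best 4-5) it turns anticlockwise seen from above, is free at 45-80 deg (best 60, stop at 84), lifts straight off. Unpressed it turns 4 deg at most.
- almond_cap: ribbed white cap of the orange-banded bottle, Ø46 x 28 mm, 25 g. Origin: centre of its open underside, z up. Closed: 107 mm above the bottle's origin, top at 135 mm, x axes parallel. Spring: 5 N, 12 N at the 6 mm bottom stop. Held 3 mm or more down (best 4-5) it turns anticlockwise seen from above, is free at 45-80 deg (best 60, stop at 84), lifts straight off. Unpressed it turns 4 deg at most.
- mint_mouth (a point): centre of the mouth of the green-banded bottle, at its rim
- almond_mouth (a point): centre of the mouth of the orange-banded bottle, at its rim
- tea_tray: rectangular stainless steel tea tray, fast on the sideboard, 230 mm (its x) by 280 mm (its y), flat floor 6 mm above the sideboard, rim 22 mm high, a 32 mm high bail handle on each short side. Origin: centre of its underside. It lies in the left or the right half; the bottle wanted stands on it.
- cork_mat: flat cork mat, fast on the sideboard, 200 mm (its x) by 250 mm (its y), 6 mm thick, in the other half; the bottle not wanted stands on it. Origin: centre of its underside
- gold_dish: small white ceramic dish with gold rim, Ø82 mm, 26 mm high, on the tray. Origin: centre of its underside. Bystander, leave it alone.
- disc_case: round case of cookie-press discs with red lid, Ø66 mm, 27 mm high, on the cork mat. Origin: centre of its underside. Bystander, leave it alone.
- cookie_press: metal cookie press lying on its side at the far edge, barrel Ø58 mm along its y, 270 mm long over all, 58 mm high, ratchet lever and grip reaching 105 mm to its -x. Origin: on the surface under the middle of its length. Bystander, leave it alone.
- yellow_container: closed yellow plastic container with four snap latches, 126 x 204 mm, 86 mm high, at the far edge. Origin: centre of its underside. Bystander, leave it alone.
- footed_bowl: footed glass bowl, Ø160 mm, 110 mm high, at the far edge. Origin: centre of its foot. Bystander, leave it alone.
There are look-alikes about, which are no part of the job. Leave any blue look-alike of the almond_bottle alone.

How it is judged:
On the way, in this order (a step that is already met when the one before it is completed fails the run):
1. the cap of the bottle on the tray is pushed down (at least 1.5 mm) (((horizontal distance between mint_bottle and tea_tray below 0.17 m and z of mint_cap in the frame of mint_bottle below 0.1055 m) or (horizontal distance between almond_bottle and tea_tray below 0.17 m and z of almond_cap in the frame of almond_bottle below 0.1055 m))), for 0.05 s.
2. it is turned free (by more than 0.6 rad) while still on the neck (((horizontal distance between mint_bottle and tea_tray below 0.17 m and angle between the x axis of mint_cap and the x axis of mint_bottle, either way round above 0.6 rad and z of mint_cap in the frame of mint_bottle below 0.109 m) or (horizontal distance between almond_bottle and tea_tray below 0.17 m and angle between the x axis of almond_cap and the x axis of almond_bottle, either way round above 0.6 rad and z of almond_cap in the frame of almond_bottle below 0.109 m))), for 0.05 s.
At the end, for the whole second after the job is handed in: Tray bottle upright (0.06 rad), still, within 40 mm of its start, untouched by the robot; its cap held still by the fingers, level (0.35 rad), at least 30 mm above the mouth, within 35 mm of the bottle's axis. Other bottle shut, upright, moved under 20 mm; dish, case, press, container, bowl too (((horizontal distance between mint_bottle and tea_tray below 0.17 m and z of mint_cap in the frame of mint_bottle above 0.154 m and horizontal distance between mint_cap and mint_bottle below 0.035 m and angle between mint_cap's own z axis and vertical below 0.35 rad and contact force between the fingers and mint_cap above 1 N and contact force between mint_bottle and mint_cap below 0.05 N and contact force between each of the arm, the fingers and mint_bottle below 0.05 N and linear speed of mint_cap below 0.03 m/s and angle between each of mint_bottle, almond_bottle's own z axis and vertical below 0.06 rad and distance of mint_bottle from where it was at the start of the episode below 0.04 m and linear speed of mint_bottle below 0.02 m/s and distance of each of almond_bottle, gold_dish, disc_case, cookie_press, yellow_container, footed_bowl from where it was at the start of the episode below 0.02 m and z of almond_cap in the frame of almond_bottle below 0.11 m and angle between the x axis of almond_cap and the x axis of almond_bottle, either way round below 0.3 rad) or (horizontal distance between almond_bottle and tea_tray below 0.17 m and z of almond_cap in the frame of almond_bottle above 0.154 m and horizontal distance between almond_cap and almond_bottle below 0.035 m and angle between almond_cap's own z axis and vertical below 0.35 rad and contact force between the fingers and almond_cap above 1 N and contact force between almond_bottle and almond_cap below 0.05 N and contact force between each of the arm, the fingers and almond_bottle below 0.05 N and linear speed of almond_cap below 0.03 m/s and angle between each of almond_bottle, mint_bottle's own z axis and vertical below 0.06 rad and distance of almond_bottle from where it was at the start of the episode below 0.04 m and linear speed of almond_bottle below 0.02 m/s and distance of each of mint_bottle, gold_dish, disc_case, cookie_press, yellow_container, footed_bowl from where it was at the start of the episode below 0.02 m and z of mint_cap in the frame of mint_bottle below 0.11 m and angle between the x axis of mint_cap and the x axis of mint_bottle, either way round below 0.3 rad))); the arm keeps its last pose, push and grip.
It fails at once if a bottle is tipped (more than 0.35 rad) (angle between any of mint_bottle, almond_bottle's own z axis and vertical above 0.35 rad).
It fails at once if a bottle is lifted (more than 15 mm) (height (world z) of any of mint_bottle, almond_bottle above 0.021 m).
It fails at once if the bottle on the cork mat is opened ((not (horizontal distance between mint_bottle and tea_tray below 0.17 m) and (z of mint_cap in the frame of mint_bottle above 0.112 m or angle between the x axis of mint_cap and the x axis of mint_bottle, either way round above 0.4 rad)) or (not (horizontal distance between almond_bottle and tea_tray below 0.17 m) and (z of almond_cap in the frame of almond_bottle above 0.112 m or angle between the x axis of almond_cap and the x axis of almond_bottle, either way round above 0.4 rad))).
It fails at once if a bystander is pushed more than 30 mm (distance of any of gold_dish, disc_case, cookie_press, yellow_container, footed_bowl from where it was at the start of the episode above 0.03 m).
It also fails if it takes over 38 s, if anything falls off the work surface, if the arm or the gripper's body presses on something with over 40 N, if the wrist force passes 120 N, or if a joint passes its speed limit or range.

## Working session

There is one attempt and no reset: what is moved stays moved. The work goes in short steps, Python scripts to look and compute and a tool call to move; the robot and the scene stay as the last step left them, time stands still between calls to the robot, and variables do not carry over. Pictures are saved under pics/ and viewed, at most 10 in all, crops included, and the job is handed in when it is done.

Besides the shell and the picture viewer there is one more tool, called after "Request:" by a JSON object that holds its "name" and its "arguments", one argument or row to a line. carry_out: Moves the arm, as the interface text tells. Its arguments: {"type":"object","properties":{"motion":{"type":"array","items":{"type":"array"}},"hand":{"type":"number"},"force":{"type":"number"}},"required":["motion"]}

```bash
mkdir -p pics; cat > h.py <<'E'
import numpy as np, cv2
from station import ctrl, camera, camera_info, finder
from scipy.spatial.transform import Rotation as R
def cam(n):
    i=camera_info(n); K=np.array(i["camera_matrix"]); a=np.array(i["attitude"])
    M=a if a.shape==(3,3) else R.from_euler('xyz',a).as_matrix()
    return K,M,np.array(i["origin"])
def cloud(n,d):
    K,M,o=cam(n); v,u=np.mgrid[:420,:560]
    p=np.stack([(u-K[0,2])/K[0,0]*d,(v-K[1,2])/K[1,1]*d,d],-1)
    return p@M.T+o
E
python3 - <<'E'
from h import *
print(camera_info("top")); print(ctrl.get_obs())
ims=[]
for n in("top","side"):
    im,d=camera(n); np.savez(n,im=im,d=d); P=cloud(n,d); ims.append(im)
    for q in("mint_bottle","almond_bottle","mint_cap","almond_cap","tea_tray","cork_mat","gold_dish"):
        for r in finder.cut_out(n,q)[:3]:
            m=r["mask"]&(d>0); p=P[m]
            print(n,q,round(r["conf"],2),np.round(r["location"]),np.median(p,0).round(3) if len(p) else 0, np.percentile(p[:,2],98).round(3) if len(p) else 0)
cv2.imwrite("pics/a.png",ims[0]);cv2.imwrite("pics/b.png",ims[1])
E
```

```text
{'camera_matrix': array([[399.89041948,   0.        , 279.93287418],
       [  0.        , 399.89041948, 205.79003857],
       [  0.        ,   0.        ,   1.        ]]), 'origin': array([ 0.37900531, -0.04499296,  1.08521251]), 'attitude': array([-2.92220215e+00,  2.78496116e-04, -1.47443261e+00])}
{'time_s': 0.0, 'qpos': array([-1.17562703e+00,  3.00432072e-01,  1.52159831e+00, -7.59850735e-08,
        1.32070489e+00, -6.65935530e-02]), 'joint_vel': array([ 0.00273142, -0.00072901,  0.00108772, -0.00011451, -0.00125288,
        0.00026235]), 'tau': array([-3.78014665e-04, -5.31809378e+01, -3.52739060e+01,  7.07588461e-02,
        2.43675703e-02, -5.70044585e-05]), 'ee_pos': array([ 0.24493579, -0.49214664,  0.20490045]), 'eef_rot': array([-3.14045256e+00, -7.59613987e-05,  4.61762823e-01]), 'force': array([0.52533062, 0.8912288 , 0.18478954]), 'moment': array([0.06223686, 0.03288063, 0.02879438]), 'grip_force': 0.0, 'grip_width': 0.09410408655125795}
top mint_bottle 0.78 [210. 234.] [0.504 0.14  0.085] 0.117
top mint_bottle 0.19 [368. 238.] [ 0.536 -0.252  0.081] 0.118
top almond
[... 482 characters left out ...]
sh 0.78 [156. 215.] [0.556 0.307 0.015] 0.035
top gold_dish 0.43 [272. 156.] [0.745 0.008 0.046] 0.058
top gold_dish 0.36 [212. 234.] [0.502 0.14  0.081] 0.097
side mint_bottle 0.6 [287. 280.] [0.513 0.183 0.061] 0.102
side almond_bottle 0.78 [301. 160.] [ 0.532 -0.389  0.085] 0.122
side almond_bottle 0.57 [339. 169.] [ 0.406 -0.393  0.057] 0.121
side mint_cap 0.85 [288. 252.] [0.516 0.174 0.137] 0.14
side mint_cap 0.4 [227. 174.] [ 0.755 -0.3    0.078] 0.107
side almond_cap 0.75 [293. 167.] [ 0.55  -0.256  0.132] 0.139
side tea_tray 0.97 [290. 312.] [0.492 0.232 0.004] 0.029
side cork_mat 0.65 [307. 213.] [ 0.496 -0.195  0.003] 0.006
side gold_dish 0.78 [260. 330.] [0.553 0.292 0.016] 0.032
```

View pics/a.png

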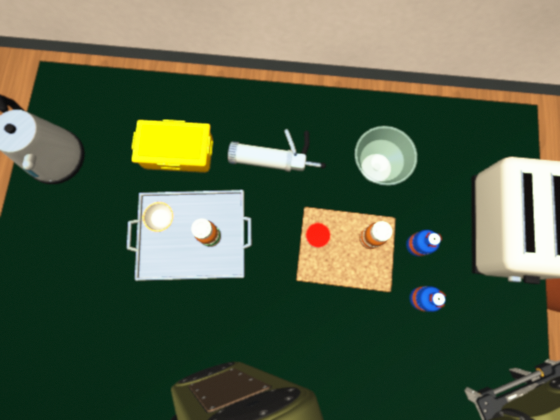

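View pics/b.png

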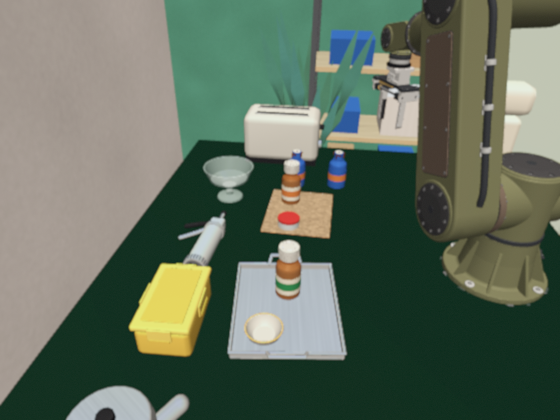

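The top view shows the green-banded bottle on the tray at (205,230) and the orange-banded bottle on the cork at (378,232). Two blue look-alikes stand at (426,242) and (430,300). The side view shows the tray bottle at (288,270) with a green band on its label. I choose mint on the tray and will check it in a close crop.

```bash
python3 - <<'E'
from h import *
for n in("top","side"):
    z=np.load(n+".npz"); P=cloud(n,z["d"]); im=z["im"].max(2)
    m=(P[...,2]>.118)&(P[...,2]<.16)&(np.hypot(P[...,0]-.516,P[...,1]-.165)<.05)
    p=P[m]; t=p[p[:,2]>np.percentile(p[:,2],90)-.004]
    print(n,len(p),len(t),t.mean(0).round(4),np.c_[p.min(0),p.max(0)].round(3).tolist(), np.c_[t.min(0),t.max(0)].round(3).tolist())
im=np.load("side.npz")["im"][225:315,240:340]
cv2.imwrite("pics/c.png",cv2.resize(im,None,fx=5,fy=5,interpolation=2))
o=ctrl.get_obs(); M=R.from_euler('xyz',o["eef_rot"]).as_matrix()
print(M.T@(np.array([.516,.166,.205])-o["ee_pos"])/.2)
E
```

```text
top 316 237 [0.5175 0.1602 0.1404] [[0.495, 0.539], [0.137, 0.183], [0.118, 0.144]] [[0.496, 0.539], [0.139, 0.183], [0.138, 0.144]]
side 343 212 [0.5151 0.1628 0.138 ] [[0.493, 0.538], [0.138, 0.186], [0.118, 0.141]] [[0.493, 0.537], [0.138, 0.184], [0.135, 0.141]]
[ 2.67960103e+00 -2.34338507e+00  2.19587866e-03]
```

View pics/c.png

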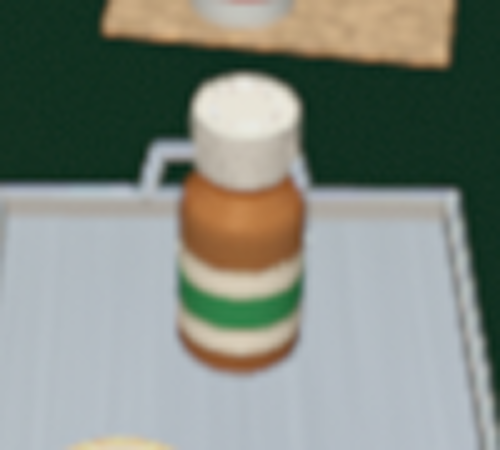

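The crop shows the white-capped amber bottle with a green band on its cream label, standing on the tray, so the choice is right. The cap centre is at about (0.517, 0.161) and its top at 0.140, agreed by both views.

Request:
{"name": "carry_out", "arguments": {
  "motion": [
    [[0.15,-0.13,-0.05],0],
    [[0.3,-0.26,-0.1],0],
    [[0.45,-0.39,-0.1],0],
    [[0.6,-0.52,-0.1],0],
    [[0.75,-0.65,-0.1],0],
    [[0.9,-0.78,-0.1],0],
    [[1,-0.87,-0.1],0]
  ],
  "hand": -1,
  "force": 45
}}

```text
time_s: 1.5
ee_pos: [0.3471, -0.2455, 0.2257]
eef_rot: [3.141, -0.0, 0.463]
force: [-0.0, -0.6, -0.1]
grip_width: 0.0943
grip_force: 0.0
```

Request:
{"name": "carry_out", "arguments": {
  "motion": [
    [[0.15,-0.13,0],0],
    [[0.3,-0.26,0],0],
    [[0.45,-0.39,0],0],
    [[0.6,-0.52,0],0],
    [[0.75,-0.65,0],0],
    [[0.9,-0.78,0],0],
    [[1,-0.87,0],0]
  ]
}}

```text
time_s: 2.2
ee_pos: [0.4486, -0.0004, 0.2256]
eef_rot: [3.142, -0.0, 0.463]
force: [-0.4, -0.6, -1.4]
grip_width: 0.0942
grip_force: 0.0
```

Request:
{"name": "carry_out", "arguments": {
  "motion": [
    [[0.15,-0.13,0],0],
    [[0.3,-0.26,0],0],
    [[0.45,-0.39,0],0],
    [[0.6,-0.52,0],0],
    [[0.67,-0.59,0],0],
    [[0.67,-0.59,0],0],
    [[0.67,-0.59,0],0]
  ]
}}

```text
time_s: 2.9
ee_pos: [0.5153, 0.1626, 0.2252]
eef_rot: [3.142, 0.001, 0.462]
force: [-0.3, 0.0, 0.3]
grip_width: 0.094
grip_force: 0.0
```

```bash
cat > look.py <<'E'
from h import *
import sys
o=ctrl.get_obs()
for k in("time_s","qpos","ee_pos","eef_rot","force","grip_width","grip_force"): print(k,np.round(o[k],4))
im,d=camera("wrist"); P=cloud("wrist",d)
cv2.imwrite("pics/"+sys.argv[1],im)
np.savez("wrist",im=im,d=d,P=P)
m=(d>0)&(P[...,2]>.132)&(P[...,2]<.15)&(np.hypot(P[...,0]-.5165,P[...,1]-.161)<.04)
t=P[m]
if len(t): print(len(t),t.mean(0).round(4),np.c_[t.min(0),t.max(0)].round(4).tolist())
for q in("mint_cap","mint_mouth"): print(q,[(round(r["conf"],2),np.round(r["location"],1)) for r in finder.pinpoint("wrist",q)][:3])
M=R.from_euler('xyz',o["eef_rot"]).as_matrix()
print("shift to .5165 .161 .110:",(M.T@(np.array([.5165,.161,.110])-o["ee_pos"])/.2).round(4))
E
python3 look.py d.png
```

```text
time_s 2.9
qpos [ 2.3790e-01  2.6370e-01  1.5208e+00 -2.0000e-04  1.3576e+00  1.3463e+00]
ee_pos [0.5153 0.1626 0.2252]
eef_rot [3.1416e+00 5.0000e-04 4.6240e-01]
force [-0.3417  0.0113  0.3323]
grip_width 0.094
grip_force 0.0
2712 [0.5166 0.159  0.1399] [[0.493, 0.5385], [0.1361, 0.1814], [0.1323, 0.1424]]
mint_cap [(0.87, array([281.3, 209.8]))]
mint_mouth []
shift to .5165 .161 .110: [0.0022 0.0097 0.5761]
```

View pics/d.png

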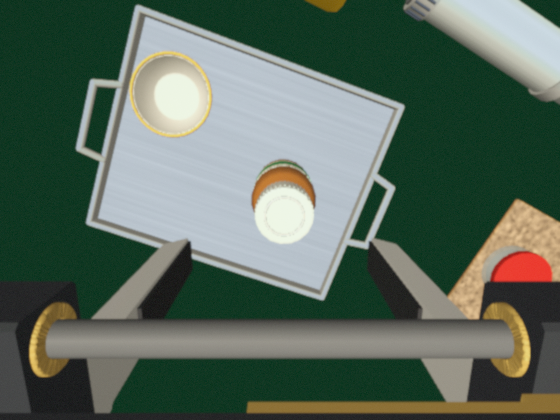

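The wrist view shows the cap at (284,214), centred between the fingers and clear of everything around it. I'll descend and grip.

Request:
{"name": "carry_out", "arguments": {
  "motion": [
    [[0,0.015,0.15],0],
    [[0,0.015,0.3],0],
    [[0,0.015,0.45],0],
    [[0,0.015,0.53],0],
    [[0,0.015,0.575],0],
    [[0,0.015,0.575],0]
  ]
}}

```text
time_s: 3.65
ee_pos: [0.5165, 0.1594, 0.1099]
eef_rot: [-3.141, 0.001, 0.461]
force: [0.6, 0.6, -0.2]
grip_width: 0.0939
grip_force: 0.0
```

Request:
{"name": "carry_out", "arguments": {
  "motion": [
    [[0,0,0],0],
    [[0,0,0],0],
    [[0,0,0],0],
    [[0,0,0],0],
    [[0,0,0],0],
    [[0,0,0],0],
    [[0,0,0],0],
    [[0,0,0],0]
  ],
  "hand": 1,
  "force": 45
}}

```text
time_s: 4.45
ee_pos: [0.5169, 0.16, 0.1105]
eef_rot: [3.142, -0.0, 0.462]
force: [-0.3, -1.0, 0.1]
grip_width: 0.0457
grip_force: 45.0
```

Request:
{"name": "carry_out", "arguments": {
  "motion": [
    [[0,0,0.01],0],
    [[0,0,0.02],0],
    [[0,0,0.025],0],
    [[0,0,0.025],0],
    [[0,0,0.025],0]
  ]
}}

```text
time_s: 4.95
ee_pos: [0.5174, 0.1601, 0.1063]
eef_rot: [3.141, -0.002, 0.462]
force: [-1.2, -0.3, 8.7]
grip_width: 0.0455
grip_force: 45.0
```

Request:
{"name": "carry_out", "arguments": {
  "motion": [
    [[0,0,0.005],0],
    [[0,0,0.006],0],
    [[0,0,0.006],-0.01],
    [[0,0,0.006],-0.025],
    [[0,0,0.006],-0.04],
    [[0,0,0.006],-0.05],
    [[0,0,0.006],-0.05]
  ]
}}

```text
time_s: 5.65
ee_pos: [0.5176, 0.1603, 0.1053]
eef_rot: [3.14, -0.002, 0.778]
force: [-0.5, -0.2, 10.3]
grip_width: 0.0456
grip_force: 45.0
```

```bash
python3 look.py e.png; python3 -c "
from h import *
o=ctrl.get_obs();print(o['force'],o['moment'])
im,d=camera('side');cv2.imwrite('pics/f.png',cv2.resize(im[215:315,230:350],None,fx=5,fy=5,interpolation=2))"
```

```text
time_s 5.65
qpos [2.3270e-01 3.8440e-01 1.6547e+00 1.0000e-04 1.1001e+00 1.0251e+00]
ee_pos [0.5176 0.1603 0.1053]
eef_rot [ 3.1404e+00 -2.2000e-03  7.7830e-01]
force [-0.5179 -0.2468 10.271 ]
grip_width 0.0456
grip_force 45.0026
8273 [0.5182 0.1614 0.1359] [[0.4935, 0.5481], [0.1369, 0.1917], [0.132, 0.15]]
mint_cap [(0.87, array([274. , 260.7]))]
mint_mouth []
shift to .5165 .161 .110: [-0.0013 -0.0062 -0.0233]
[-0.30279039 -0.77779332 10.04922084] [-0.02263271  0.06885048  0.0330618 ]
```

View pics/f.png

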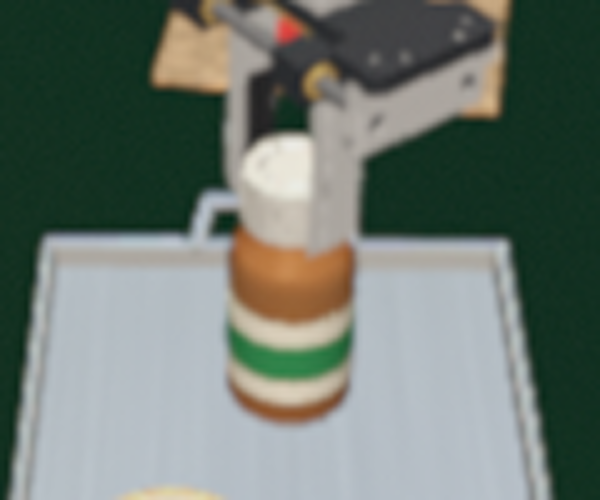

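The side crop shows the fingers on the cap, pressed to about 10 N, with the bottle upright. I'll go on turning to about 62°.

Request:
{"name": "carry_out", "arguments": {
  "motion": [
    [[0,0,0],-0.015],
    [[0,0,0],-0.03],
    [[0,0,0],-0.045],
    [[0,0,0],-0.06],
    [[0,0,0],-0.075],
    [[0,0,0],-0.09],
    [[0,0,0],-0.105],
    [[0,0,0],-0.12],
    [[0,0,0],-0.122],
    [[0,0,0],-0.122]
  ]
}}

```text
time_s: 6.85
ee_pos: [0.5176, 0.1603, 0.1054]
eef_rot: [3.139, -0.001, 1.543]
force: [-0.0, -0.3, 9.6]
grip_width: 0.0457
grip_force: 45.0
```

```bash
python3 -c "
from h import *
o=ctrl.get_obs();print(o['force'],o['moment'],o['qpos'],o['eef_rot'])"
```

```text
[-0.03019979 -0.2823808   9.61965068] [ 0.00840898  0.00942461 -0.0272985 ] [2.32674958e-01 3.84284009e-01 1.65468689e+00 1.00234740e-04
 1.10006288e+00 2.60274389e-01] [ 3.13914298e+00 -7.44950689e-04  1.54315246e+00]
```

Request:
{"name": "carry_out", "arguments": {
  "motion": [
    [[0,0,-0.01],0],
    [[0,0,-0.02],0],
    [[0,0,-0.035],0],
    [[0,0,-0.045],0],
    [[0,0,-0.045],0]
  ]
}}

```text
time_s: 7.35
ee_pos: [0.5168, 0.1601, 0.1132]
eef_rot: [-3.141, 0.0, 1.543]
force: [0.2, -0.5, -0.5]
grip_width: 0.046
grip_force: 45.0
```

Request:
{"name": "carry_out", "arguments": {
  "motion": [
    [[0,0,-0.02],0],
    [[0,0,-0.04],0],
    [[0,0,-0.04],0]
  ]
}}

```text
time_s: 7.65
ee_pos: [0.5171, 0.1601, 0.1219]
eef_rot: [3.141, -0.0, 1.543]
force: [0.3, -1.1, 0.1]
grip_width: 0.0456
grip_force: 45.0
```

The bottle's weight doesn't show in the force, so the cap is free. I'll lift it clear.

Request:
{"name": "carry_out", "arguments": {
  "motion": [
    [[0,0,-0.06],0],
    [[0,0,-0.12],0],
    [[0,0,-0.18],0],
    [[0,0,-0.24],0],
    [[0,0,-0.27],0],
    [[0,0,-0.27],0],
    [[0,0,-0.27],0],
    [[0,0,-0.27],0],
    [[0,0,-0.27],0]
  ]
}}

```text
time_s: 8.55
ee_pos: [0.5167, 0.16, 0.1748]
eef_rot: [-3.141, 0.0, 1.542]
force: [-0.2, -0.2, -0.9]
grip_width: 0.0461
grip_force: 45.0
```

```bash
python3 - <<'E'
from h import *
o=ctrl.get_obs()
for k in("ee_pos","eef_rot","force","grip_width","grip_force","joint_vel"): print(k,np.round(o[k],4))
im,d=camera('side');P=cloud("side",d)
for q in("mint_bottle","mint_cap"):
    for r in finder.cut_out("side",q)[:1]:
        p=P[r["mask"]&(d>0)]; print(q,r["conf"],np.median(p,0).round(3),np.percentile(p,3,axis=0).round(3),np.percentile(p,97,axis=0).round(3))
for q in("mint_mouth","mint_bottle"): print(q,[(r["conf"],np.round(r["location"],1)) for r in finder.pinpoint("side",q)[:1]])
K,M,og=cam("side")
for X in([.5165,.160,.13],[.5165,.160,.006],[.517,.160,.175]):
    c=M.T@(np.array(X)-og); print((K@c/c[2])[:2].round(1))
cv2.imwrite('pics/g.png',cv2.resize(im[195:315,220:360],None,fx=5,fy=5,interpolation=2))
E
```

```text
ee_pos [0.5167 0.16   0.1748]
eef_rot [-3.1408e+00  2.0000e-04  1.5425e+00]
force [-0.2491 -0.2044 -0.8929]
grip_width 0.0461
grip_force 44.9998
joint_vel [-0.0009 -0.0022 -0.001  -0.0008  0.0003  0.0003]
mint_bottle 0.95 [0.514 0.181 0.071] [0.488 0.157 0.007] [0.541 0.191 0.127]
mint_cap 0.59 [0.516 0.173 0.199] [0.496 0.14  0.175] [0.536 0.183 0.204]
mint_mouth [(0.82, array([286.7, 253.4]))]
mint_bottle [(0.89, array([284.6, 291.7]))]
[287.9 249.1]
[286.5 290.7]
[288.2 232.5]
```

View pics/g.png

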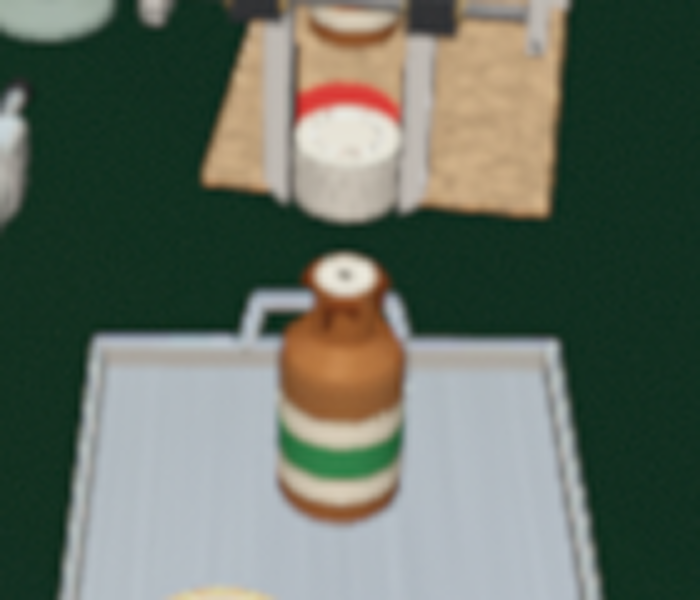

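The crop shows the open bottle upright with its mouth at (345,275). The cap is held level straight above at (347,165), about 45 mm clear of the mouth.

```bash
python3 -c "
from station import ctrl
print(ctrl.hand_in())"
```

```text
the job is handed in; nothing more can be done
None
```

I opened the green-banded (mint) bottle on the tray and handed the job in: it stands upright where it was, its cap is held still and level about 45 mm straight above the mouth, and I touched nothing else; no verdict came back.

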